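Put the bench scraper away in the steriliser and shut its door

TASK

Slide the red-handled bench scraper blade first into the slot of the white steriliser box until it is fully home with its handle inside, then push the box's door shut until it clicks onto its catch. Leave the other things on the counter where they are.

Things in the scene. Friction and masses are not known exactly. Their poses are not given: they have to be found in the camera images.
- steriliser: Low white steriliser box fixed on the counter, 150 deep, 216 wide, 70 high (mm), clear roof panel. Origin on the counter at the middle of its front opening (204 wide); +x points inward, the way the scraper goes; +y to the door's free side; z up. No floor; roof starts at x = 22. Side guides 40 high narrow from 198 apart at the front to 138 apart at x = 35, then run straight.
- slot_home (a point): Point on the counter, 20.5 mm behind the front opening on the box's middle line, where the scraper's origin lies when fully home, its handle against the orange block and its back 8 mm behind the opening. The block spans between the guides, x = 33 to 63 and z = 14 to 40 in the box's frame; the slot is the 14 mm high gap under it. Same axes as the box.
- scraper: Loose bench scraper lying flat on the counter in front of the opening, about 300 g: aluminium blade 85 mm long, 130 wide, 5 thick; along its rear edge a red handle bar 25 (x) by 130 (y) by 34 high, underside flush with the blade's. Origin under the middle of the handle; +x points to the blade's front edge, 97.5 mm from the origin; z up.
- door (a joint): Door angle in rad: 0 = shut on the catch; grows as it opens towards the robot, at most 2.3. Vertical hinge at x = -12, y = -106 mm in the box's frame. The door stays where it is left. Below about 0.075 rad (last 14 mm at its free edge) it must be pushed over a spring ball catch with 5 to 10 N; past about 0.03 rad the catch draws it shut.
- door_push (a point): Point on the outer face of the box's white door, 150 mm from the hinge, 36 above the counter. Door 212 wide, 12 thick, with an 18 deep hood lip inside its top edge, from 4 to 68 above the counter; an orange pull strip stands 14 proud of the outer face at 196 to 208 from the hinge. The frame turns with the door: +y from hinge to free edge, +x into the door (the way to push).
- cup: bystander: white open cup, 88 across, 120 high, origin at its base
- syrup: bystander: amber bottle, 68 across, 200 high, origin at its base
- jar: bystander: glass jar with green cap, 84 across, 120 high, origin at its base
- tin: bystander: yellow tin, 76 across, 110 high, origin at its base
- bowl: bystander: steel bowl, 140 across, 60 high, origin at its base
- spoon: bystander: spoon 200 long lying on the counter, origin at its middle
Things that resemble listed ones, but are neither listed nor needed, are in the scene too. There is more than one size of the scraper; the one meant has the size given above.

How it is judged:
By the outcome, as a careful person would: the job done as asked, in the order asked, and still so for the second after the job is handed in, with the robot touching nothing.
It also fails if it takes over 58 s, if anything falls off the work surface, if the arm or the gripper's body presses on something with over 40 N, if the wrist force passes 120 N, or if a joint passes its speed limit or range.

ROBOT

A 6-joint arm with a two-finger parallel gripper is mounted at the origin on the work surface. World frame = base frame: x ahead of the robot, y to its left, z up, the work surface at z = 0. Lengths are in m, angles in rad, forces in N, time in s.
With the tool pointing down it reaches from about 0.375 to 0.825 m from the base axis. Payload 5.5 kg.
Tool frame: the origin (TCP) lies midway between the tips of the shut fingers; the grasp point (between the pads) lies 19 mm behind it; z points along the fingers, y is the line along which they close (so a half turn about z gives the same grasp; the last joint's range is limited). The gripper opens to 85 mm and grips with 20 to 120 N. Pads are 22 mm wide; open, the fingers measure 114 mm over their backs; the gripper's body (76 mm by 85 mm) begins 54 mm behind the grasp point. The pads swing forward as they close: fully open they stand 13 mm farther back than shut.
Start: joints at [1.178, 0.314, -0.047, 1.21, 0, 1.571], TCP at [0.23, 0.554, 0.209] pointing down, gripper open.
Joint ranges: [-2.67, 2.67], [-0.69, 1.73], [-1.03, 1.25], [-2.08, 2.16], [-1.42, 1.45], [-3.14, 3.14]. Speed limits (rad/s): [2.39, 2.39, 3.01, 3.14, 3.14, 3.14].

INTERFACE

Orientations are given as a rotation vector (axis times angle).
In Python, from plant import read_state, capture, camera_model, hand_in gives the robot as it stands.
- The arm moves only by the tool arm_command, never from a script. Its argument "series" is a list of rows, each an object of numbers: "hand": the opening, from 0 (shut) to 1 (fully open); "tx", "ty", "tz": the shift along the world's x, y, z each as a share of 0.4 m, from -1 to 1; "roll": the turn about the world's z as a share of 45 degrees, from -1 to 1. In form: [{"hand": .., "tx": .., "ty": .., "tz": .., "roll": ..}, ...]. A call has 1 to 10 rows; each row is the pose to reach, as a shift and turn from the pose commanded when the call began; what a row does not reach only later rows make up. A row lasts 1/10 s, in which the tool goes at most 50 mm and 8.59 degrees, less where a joint would pass 70% of its speed; a pose out of reach is approached as far as the arm can. A call with a number of a shift or a turn outside -1 to 1 is refused whole. A call with a gripper value outside its range is refused whole. The fingers move at their own pace and stop on an object; "squeeze" is the grip in N (left out, the last holds). Time passes only in rows, so rows that repeat a pose let the fingers close. It gives the time, the measured TCP pose, the force, the opening and the grip force at its end, in the units of the state.
- read_state(): the state, without advancing time (a new reading comes with each control period).
- capture(name): name is "scene" or "top" or "wrist"; returns the picture (384x512x3 uint8, red, green, blue); there is no depth.
- camera_model(name): a dict with "K" (3x3 intrinsics, pixels), "k1" (the pictures are not rectified: a ray, as slopes to the right and down, at radius r is drawn at 1 + k1 r^2 times it, then the intrinsics apply), "cam_to_world" (4x4, takes a point from camera to world coordinates). Camera axes: x right, y up, looking along -z (the intrinsics and any distortion apply to the point x, -y, -z); pixel columns grow to the right and rows downward; lengths in m; the calibration is good to about 2 mm. A picture is of the moment at which its call begins: read the wrist's pose just before it. camera_model takes no time and is no camera call; for the wrist camera it gives the pose at the moment of the call.
- hand_in(): hands the job in; it is judged then, once.
The state is a dict: "time_s": time; "joint_positions": joint angles; "qvel": joint speeds; "joint_torque": joint torques, N m; "eef_pos": TCP position; "ee_rot": TCP orientation; "force": force on the tool from outside, world axes, zero at the start; "moment": the same for the moment, N m; "finger_gap": finger opening in m; "grasp_force": force on a finger pad.
Only numpy, scipy, OpenCV 4.12 (cv2) and the standard library are available. Lean on these libraries where they do the work, as an engineer would, in place of code of your own. Each camera call takes 0.05 s, during which the arm holds its last target. There are 200 camera calls.

## Working session

There is one attempt and no reset: what is moved stays moved. The work goes in short steps, Python scripts to look and compute and a tool call to move; the robot and the scene stay as the last step left them, time stands still between calls to the robot, and variables do not carry over. Pictures are saved under pics/ and viewed, at most 10 in all, crops included, and the job is handed in when it is done.

Besides the shell and the picture viewer there is one more tool, called after "Emit:" by a JSON object that holds its "api" and its "payload", one argument or row to a line. arm_command: Moves the arm, as the interface text tells. Its arguments: {"type":"object","properties":{"series":{"type":"array","items":{"type":"object","properties":{"hand":{"type":"number"},"tx":{"type":"number"},"ty":{"type":"number"},"tz":{"type":"number"},"roll":{"type":"number"}}}},"squeeze":{"type":"number"}},"required":["series"]}

```bash
mkdir -p pics; ls; cat > h.py <<'E'
import numpy as np, cv2
from plant import read_state, capture, camera_model, hand_in
def save(name,fn):
    m=camera_model(name); im=capture(name); cv2.imwrite('pics/'+fn,im[:,:,::-1]); return im,m
def ray(m,uv):
    K=np.array(m['K']);T=np.array(m['cam_to_world']);k=m['k1']
    d=np.array([(uv[0]-K[0,2])/K[0,0],(uv[1]-K[1,2])/K[1,1]]);s=d.copy()
    for _ in range(20): s=d/(1+k*(s@s))
    v=T[:3,:3]@np.array([s[0],-s[1],-1]);return T[:3,3],v
def onz(m,uv,z):
    o,v=ray(m,uv);return o+v*(z-o[2])/v[2]
def proj(m,p):
    K=np.array(m['K']);T=np.array(m['cam_to_world']);c=T[:3,:3].T@(np.array(p)-T[:3,3])
    s=np.array([c[0],-c[1]])/-c[2];s=s*(1+m['k1']*(s@s));return K[0,0]*s[0]+K[0,2],K[1,1]*s[1]+K[1,2]
E
python3 - <<'E'
from h import *
a,ma=save('top','t0.png');b,mb=save('scene','s0.png')
cv2.imwrite('pics/both.png',cv2.resize(np.vstack([a,b])[:,:,::-1],None,fx=.78,fy=.78))
for m in(ma,mb):print(np.round(m['cam_to_world'],3).tolist(),np.round(m['K'],1).tolist(),m['k1'])
print(read_state())
E
```

```text
pics
[[0.023, 0.995, -0.101, 0.403], [-0.999, 0.026, 0.026, -0.028], [0.029, 0.1, 0.995, 1.236], [0.0, 0.0, 0.0, 1.0]] [[415.0, 0.0, 258.3], [0.0, 415.0, 195.7], [0.0, 0.0, 1.0]] -0.042604985928438165
[[0.344, -0.801, 0.489, 1.245], [0.939, 0.301, -0.168, -0.3], [-0.012, 0.517, 0.856, 1.316], [0.0, 0.0, 0.0, 1.0]] [[435.1, 0.0, 259.0], [0.0, 435.1, 189.1], [0.0, 0.0, 1.0]] -0.1544071688674975
{'time_s': 0.1, 'joint_positions': array([ 1.17797545e+00,  3.14181034e-01, -4.79852562e-02,  1.21019295e+00,
        2.33699021e-06,  1.57078125e+00]), 'qvel': array([ 0.00033924, -0.0027687 ,  0.00142177,  0.00057654, -0.00201597,
       -0.00018348]), 'joint_torque': array([ 5.69896238e-04, -5.40769458e+01,  3.40540230e+01,  1.12668757e-02,
        5.79204857e-05,  1.77648343e-05]), 'eef_pos': array([0.22946349, 0.55378525, 0.20820268]), 'ee_rot': array([-6.12998576e-01, -3.08089282e+00,  2.40686659e-03]), 'force': array([ 0.12204209,  0.65857981, -0.01346604]), 'moment': array([-0.03955541, -0.03756831, -0.06538917]), 'grasp_force': 0.0, 'finger_gap': 0.08572007727023132}
```

View pics/t0.png

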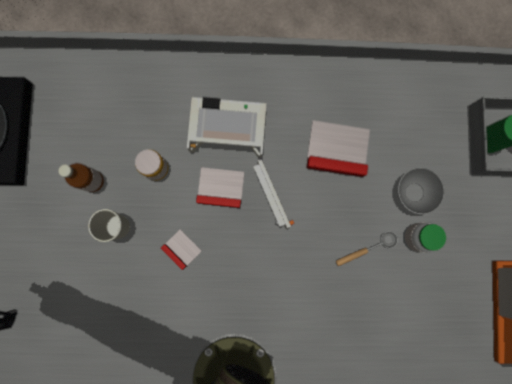

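View pics/s0.png

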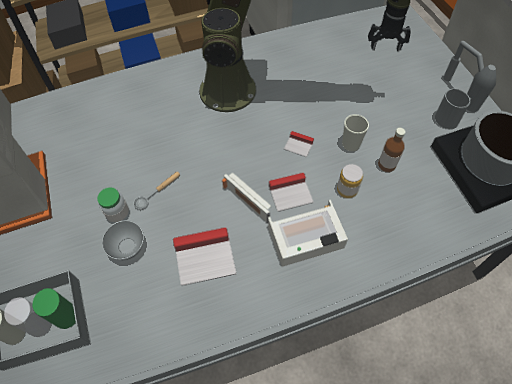

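The top view shows three red-handled scrapers: large at (339,148), middle at (220,188) and small at (181,250). The white box is at (228,124), with its door open from the hinge at about (258,160) to (288,226). I'll measure all three scrapers.

```bash
python3 - <<'E'
from h import *
im=cv2.imread('pics/t0.png');m=camera_model('top')
hsv=cv2.cvtColor(im,cv2.COLOR_BGR2HSV)
red=(((hsv[...,0]<6)|(hsv[...,0]>172))&(hsv[...,1]>150)&(hsv[...,2]>80)).astype(np.uint8)
for c in cv2.findContours(red,0,2)[0]:
    if cv2.contourArea(c)<60: continue
    r=cv2.minAreaRect(c);B=np.array([onz(m,p,.034)[:2] for p in cv2.boxPoints(r)])
    print('red',np.round(r[0],1),'sides',[round(float(np.linalg.norm(B[i]-B[i-1])),3) for i in(0,1)],'ctr',B.mean(0).round(4),B.round(3).tolist())
crop=im[85:245,165:325];cv2.imwrite('pics/c1.png',cv2.resize(crop,(600,600),interpolation=cv2.INTER_CUBIC)[:, :])
s=cv2.imread('pics/s0.png');ms=camera_model('scene')
hs=cv2.cvtColor(s,cv2.COLOR_BGR2HSV)
red=(((hs[...,0]<6)|(hs[...,0]>172))&(hs[...,1]>150)&(hs[...,2]>60)).astype(np.uint8)
for c in cv2.findContours(red,0,2)[0]:
    if cv2.contourArea(c)<60: continue
    r=cv2.minAreaRect(c);print('scene',np.round(r[0],1),onz(ms,r[0],.025).round(3))
E
```

```text
red [173.  256.5] sides [0.087, 0.014] ctr [0.3437 0.18  ] [[0.368, 0.217], [0.379, 0.207], [0.319, 0.143], [0.309, 0.153]]
red [218.3 201.1] sides [0.126, 0.022] ctr [0.506  0.0557] [[0.501, 0.119], [0.522, 0.118], [0.511, -0.008], [0.49, -0.006]]
red [337.3 165.4] sides [0.176, 0.031] ctr [ 0.6207 -0.2916] [[0.616, -0.202], [0.647, -0.207], [0.625, -0.381], [0.594, -0.376]]
scene [199.9 236.9] [ 0.61  -0.29   0.025]
scene [286.7 179.3] [0.503 0.059 0.025]
```

View pics/c1.png

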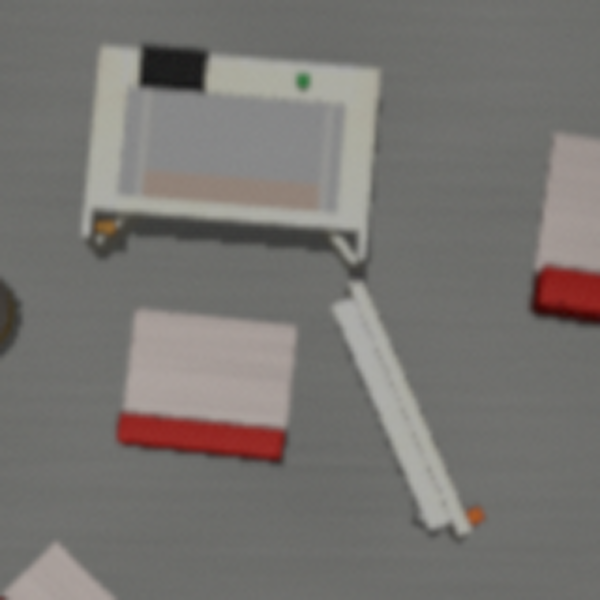

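The handles measure 126x22, 176x31 and 87x14 mm. The middle one at (220,188) fits 130x25 and lies in front of the opening, and the crop confirms this. Next I'll measure the box, door and scraper axes.

```bash
python3 - <<'E'
from h import *
m=camera_model('top')
f=lambda c,z: onz(m,(165+(c[0]+.5)/3.75-.5,85+(c[1]+.5)/3.75-.5),z)[:2]
P={'bl':(101,45,.07),'br':(381,69,.07),'fl':(83,236,.07),'fr':(361,263,.07),'rfl':(93,210,.07),'rfr':(365,233,.07)}
W={k:f(v[:2],v[2]) for k,v in P.items()}
for k,v in W.items(): print(k,v.round(4))
n=np.linalg.norm
print('w',n(W['bl']-W['br']),n(W['fl']-W['fr']),'d',n(W['bl']-W['fl']),n(W['br']-W['fr']))
yb=W['bl']-W['br']+W['fl']-W['fr'];yaw=np.arctan2(yb[1],yb[0])-np.pi/2
x=np.array([np.cos(yaw),np.sin(yaw)]);y=np.array([-x[1],x[0]])
back=(W['bl']+W['br'])/2;O=back-.15*x
print('yaw deg',np.degrees(yaw),'O',O,'home',O+.0205*x)
for k,v in W.items(): print(k,'box', ((v-O)@x).round(4),((v-O)@y).round(4))
S={'sfl':(136,309,.005),'sfr':(298,325,.005),'hl_t':(117,440,.034),'hr_t':(281,460,.034),'hfl':(120,413,.034),'hfr':(286,431,.034)}
for k,v in S.items(): w=f(v[:2],v[2]);print(k,w.round(4),'box',((w-O)@x).round(4),((w-O)@y).round(4))
D={'hinge_o':(357,281,.068),'free_o':(468,532,.068),'free_in':(455,540,.068),'strip':(476,517,.068)}
for k,v in D.items(): w=f(v[:2],v[2]);print(k,w.round(4),'box',((w-O)@x).round(4),((w-O)@y).round(4))
H=O-.012*x-.106*y;print('hinge',H)
d=f((468,532),.068)-f((357,281),.068);print('door ang',np.pi/2-(np.pi/2+0)+ (np.arctan2(y[1],y[0])-np.arctan2(d[1],d[0])))
E
```

```text
bl [0.8038 0.1404]
br [ 0.7915 -0.0759]
fl [0.6536 0.1479]
fr [ 0.6387 -0.0638]
rfl [0.6739 0.1411]
rfr [ 0.662  -0.0664]
w 0.216680631016237 0.21221775116282338 d 0.15043232071753845 0.15325311737695937
yaw deg -3.646852967226777 O [0.64795523 0.04180102] home [0.66841372 0.04049709]
bl box 0.1493 0.1083
br box 0.1507 -0.1083
fl box -0.0011 0.1062
fr box -0.0025 -0.106
rfl box 0.0196 0.1008
rfr box 0.0209 -0.1071
sfl [0.6095 0.113 ] box -0.043 0.0686
sfr [ 0.6001 -0.0166] box -0.0441 -0.0613
hl_t [0.5018 0.1205] box -0.1509 0.0693
hr_t [ 0.4895 -0.0065] box -0.155 -0.0583
hfl [0.5228 0.119 ] box -0.1298 0.0691
hfr [ 0.5121 -0.0098] box -0.1323 -0.0601
hinge_o [ 0.6251 -0.0612] box -0.0163 -0.1042
free_o [ 0.4364 -0.1488] box -0.199 -0.2037
free_in [ 0.4302 -0.1392] box -0.2058 -0.1944
strip [ 0.4478 -0.1547] box -0.1872 -0.2088
hinge [ 0.62923723 -0.06322105]
door ang 4.213687779534315
```

Scraper in the box frame: about 4 mm lateral offset, yaw within 1°, blade front at x=-43 mm. Door is at about 2.07 rad. I'll push with both open fingertips behind the handle.

Emit:
{"api": "arm_command", "payload": {
  "series": [
    {"hand":1,"tx":0.11,"ty":-0.25,"tz":0,"roll":0.1},
    {"hand":1,"tx":0.22,"ty":-0.5,"tz":0,"roll":0.2},
    {"hand":1,"tx":0.33,"ty":-0.75,"tz":0,"roll":0.3},
    {"hand":1,"tx":0.45,"ty":-1,"tz":0,"roll":0.42},
    {"hand":1,"tx":0.45,"ty":-1,"tz":0,"roll":0.42},
    {"hand":1,"tx":0.45,"ty":-1,"tz":0,"roll":0.42},
    {"hand":1,"tx":0.45,"ty":-1,"tz":0,"roll":0.42},
    {"hand":1,"tx":0.45,"ty":-1,"tz":0,"roll":0.42},
    {"hand":1,"tx":0.45,"ty":-1,"tz":0,"roll":0.42},
    {"hand":1,"tx":0.45,"ty":-1,"tz":0,"roll":0.42}
  ]
}}

```text
time_s: 1.1
eef_pos: [0.4109, 0.1505, 0.2088]
ee_rot: [0.109, 3.139, -0.002]
force: [-0.2, 0.2, 0.4]
finger_gap: 0.0855
grasp_force: 0.0
```

Emit:
{"api": "arm_command", "payload": {
  "series": [
    {"hand":1,"tx":0.05,"ty":-0.12,"tz":0,"roll":0},
    {"hand":1,"tx":0.1,"ty":-0.23,"tz":0,"roll":0},
    {"hand":1,"tx":0.1,"ty":-0.23,"tz":-0.12,"roll":0},
    {"hand":1,"tx":0.1,"ty":-0.23,"tz":-0.24,"roll":0},
    {"hand":1,"tx":0.1,"ty":-0.23,"tz":-0.34,"roll":0},
    {"hand":1,"tx":0.1,"ty":-0.23,"tz":-0.34,"roll":0}
  ]
}}

```text
time_s: 1.7
eef_pos: [0.4444, 0.062, 0.0683]
ee_rot: [-0.098, -3.13, 0.002]
force: [-1.2, -0.9, 0.7]
finger_gap: 0.0855
grasp_force: 0.0
```

```bash
python3 - <<'E'
from h import *
s=read_state();im,m=save('wrist','w1.png');print(s['eef_pos'],s['joint_positions'])
T=np.array(m['cam_to_world']);print(T.round(3))
E
```

```text
[0.44437818 0.06201422 0.06828319] [ 1.38409387e-01  1.52349244e-01 -5.96879726e-01  8.31662514e-01
  3.14954044e-04  2.01067287e-01]
[[ 0.063 -0.965 -0.254  0.379]
 [ 0.998  0.06   0.018  0.066]
 [-0.002 -0.255  0.967  0.234]
 [ 0.     0.     0.     1.   ]]
```

View pics/w1.png

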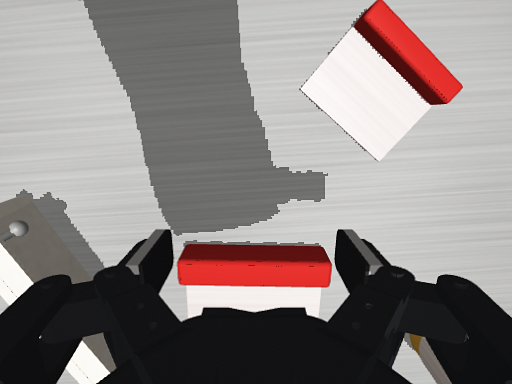

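The wrist view shows the scraper handle (cols 180-330, rows 245-286) between and ahead of the two fingers. The small scraper is well clear at (380,80).

```bash
python3 - <<'E'
from h import *
im=cv2.imread('pics/w1.png');m=camera_model('wrist')
O=np.array([.648,.0418]);a=np.radians(-3.65);x=np.array([np.cos(a),np.sin(a)]);y=np.array([-x[1],x[0]])
for n,uv,z in [('rear-bot L',(186,244),0),('rear-bot R',(321,244),0),('rear-top L',(180,263),.034),('rear-top R',(329,262),.034),('front-top L',(179,286),.034),('front-top R',(331,285),.034)]:
    w=onz(m,uv,z);print(n,w.round(4),'box',((w[:2]-O)@x).round(4),((w[:2]-O)@y).round(4))
w=np.array([.4444,.062]);print('tcp box',(w-O)@x,(w-O)@y)
E
```

```text
rear-bot L [ 0.4953 -0.0055  0.    ] box -0.1493 -0.0569
rear-bot R [0.5033 0.123  0.    ] box -0.1496 0.0718
rear-top L [ 0.4958 -0.0024  0.034 ] box -0.149 -0.0538
rear-top R [0.5026 0.1216 0.034 ] box -0.1502 0.0704
front-top L [ 0.5177 -0.0062  0.034 ] box -0.1269 -0.0562
front-top R [0.5248 0.1236 0.034 ] box -0.1282 0.0738
tcp box -0.20447296931223727 0.007197556574065546
```

Lateral offset is 5–8 mm, so I'll first grip the handle, centre it and feed the blade into the mouth, then push the rest.

Emit:
{"api": "arm_command", "payload": {
  "series": [
    {"hand":1,"tx":0.05,"ty":0,"tz":0.05,"roll":-0.19},
    {"hand":1,"tx":0.1,"ty":0,"tz":0.05,"roll":-0.38},
    {"hand":1,"tx":0.15,"ty":-0.01,"tz":0.05,"roll":-0.57},
    {"hand":1,"tx":0.15,"ty":-0.01,"tz":0.05,"roll":-0.76},
    {"hand":1,"tx":0.15,"ty":-0.01,"tz":0.05,"roll":-0.95},
    {"hand":1,"tx":0.15,"ty":-0.01,"tz":0.05,"roll":-1}
  ]
}}

```text
time_s: 2.35
eef_pos: [0.5116, 0.0591, 0.096]
ee_rot: [1.296, 2.858, 0.003]
force: [-0.3, -0.6, -0.7]
finger_gap: 0.0855
grasp_force: 0.0
```

Emit:
{"api": "arm_command", "payload": {
  "series": [
    {"hand":1,"tx":0,"ty":0,"tz":0,"roll":-0.19},
    {"hand":1,"tx":0,"ty":0,"tz":0,"roll":-0.38},
    {"hand":1,"tx":0,"ty":0,"tz":0,"roll":-0.57},
    {"hand":1,"tx":0,"ty":0,"tz":0,"roll":-0.76},
    {"hand":1,"tx":0,"ty":0,"tz":0,"roll":-0.95},
    {"hand":1,"tx":0,"ty":0,"tz":0,"roll":-1},
    {"hand":1,"tx":0,"ty":0,"tz":0,"roll":-1},
    {"hand":1,"tx":0,"ty":0,"tz":0,"roll":-1}
  ]
}}

```text
time_s: 3.15
eef_pos: [0.511, 0.0589, 0.095]
ee_rot: [2.287, 2.151, 0.004]
force: [-1.0, -0.8, 0.1]
finger_gap: 0.0855
grasp_force: 0.0
```

Emit:
{"api": "arm_command", "payload": {
  "series": [
    {"hand":1,"tx":0,"ty":0,"tz":-0.1,"roll":0},
    {"hand":1,"tx":0,"ty":0,"tz":-0.18,"roll":0},
    {"hand":1,"tx":0,"ty":0,"tz":-0.21,"roll":0},
    {"hand":1,"tx":0,"ty":0,"tz":-0.21,"roll":0},
    {"hand":0,"tx":0,"ty":0,"tz":-0.21,"roll":0},
    {"hand":0,"tx":0,"ty":0,"tz":-0.21,"roll":0},
    {"hand":0,"tx":0,"ty":0,"tz":-0.21,"roll":0},
    {"hand":0,"tx":0,"ty":0,"tz":-0.21,"roll":0},
    {"hand":0,"tx":0,"ty":0,"tz":-0.21,"roll":0},
    {"hand":0,"tx":0,"ty":0,"tz":-0.21,"roll":0}
  ],
  "squeeze": 30
}}

```text
time_s: 4.15
eef_pos: [0.51, 0.0584, 0.0099]
ee_rot: [2.29, 2.15, 0.001]
force: [-1.2, -0.1, 6.1]
finger_gap: 0.023
grasp_force: 29.1
```

```bash
python3 - <<'E'
from h import *
s=read_state();print(s['eef_pos'],s['finger_gap'],s['grasp_force'],s['force'])
im,m=save('wrist','w2.png');t,_=save('top','t2.png')
cv2.imwrite('pics/v2.png',cv2.resize(np.hstack([im,t])[:,:,::-1],(800,300)))
c=cv2.resize(t[85:245,165:325,::-1],(300,300),interpolation=cv2.INTER_CUBIC)
cv2.imwrite('pics/v2.png',np.hstack([cv2.resize(im[:,:,::-1],(400,300)),c]))
E
```

```text
[0.50997448 0.05840211 0.00993028] 0.023048211427316605 29.10892863641493 [-1.20065541 -0.14673199  6.11159516]
```

View pics/v2.png

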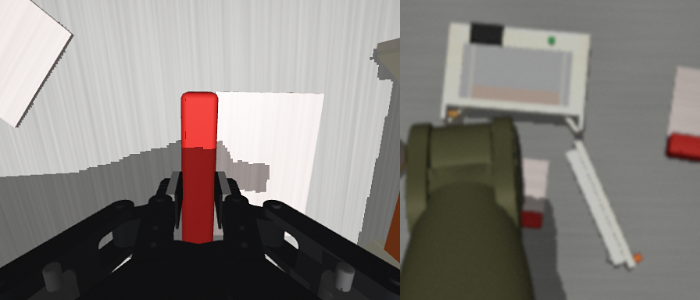

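Handle is gripped squarely (gap 23 mm, 29 N). I'll centre it and feed it in 85 mm.

Emit:
{"api": "arm_command", "payload": {
  "series": [
    {"hand":0,"tx":0.0,"ty":-0.006,"tz":0.003,"roll":0},
    {"hand":0,"tx":0.03,"ty":-0.014,"tz":0.003,"roll":0},
    {"hand":0,"tx":0.06,"ty":-0.016,"tz":0.003,"roll":0},
    {"hand":0,"tx":0.1,"ty":-0.019,"tz":0.003,"roll":0},
    {"hand":0,"tx":0.13,"ty":-0.021,"tz":0.003,"roll":0},
    {"hand":0,"tx":0.155,"ty":-0.022,"tz":0.003,"roll":0},
    {"hand":0,"tx":0.175,"ty":-0.024,"tz":0.003,"roll":0},
    {"hand":0,"tx":0.19,"ty":-0.025,"tz":0.003,"roll":0},
    {"hand":0,"tx":0.2,"ty":-0.026,"tz":0.003,"roll":0},
    {"hand":0,"tx":0.21,"ty":-0.026,"tz":0.003,"roll":0}
  ]
}}

```text
time_s: 5.25
eef_pos: [0.5936, 0.0478, 0.0101]
ee_rot: [-2.29, -2.15, 0.001]
force: [-1.1, -0.9, -0.5]
finger_gap: 0.0231
grasp_force: 30.0
```

```bash
python3 - <<'E'
from h import *
s=read_state();print(s['eef_pos'],s['finger_gap'],s['force'],s['moment'])
im,m=save('wrist','w3.png')
E
```

```text
[0.59360137 0.04782162 0.01007433] 0.02305790988071881 [-1.13731634 -0.86939334 -0.52268752] [-0.01068221  0.3207832  -0.03441763]
```

View pics/w3.png

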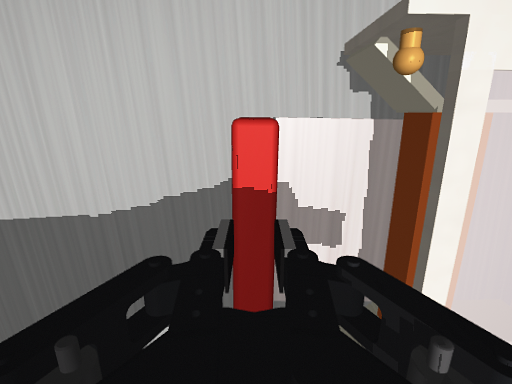

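The wrist view shows the blade's +y edge (row 118) passing just inside the guide end at (442,108) and under the orange block. Next is a clearance check.

```bash
python3 - <<'E'
from h import *
m=camera_model('wrist')
O=np.array([.648,.0418]);a=np.radians(-3.65);x=np.array([np.cos(a),np.sin(a)]);y=np.array([-x[1],x[0]])
for n,uv,z in [('guide end',(442,110),.04),('guide mouth',(410,3),.07),('blade',(300,118),.006),('blade',(400,119),.006),('handle end',(255,119),.035),('block front top',(404,113),.04),('block top back?',(440,113),.04)]:
    w=onz(m,uv,z);print(n,w.round(4),'box',((w[:2]-O)@x).round(4),((w[:2]-O)@y).round(4))
w=np.array([.5936,.0478]);print('tcp box',(w-O)@x,(w-O)@y)
E
```

```text
guide end [0.689  0.1105 0.04  ] box 0.0366 0.0712
guide mouth [0.6539 0.1477 0.07  ] box -0.0008 0.1061
blade [0.626  0.1099 0.006 ] box -0.0263 0.0665
blade [0.6866 0.1057 0.006 ] box 0.0345 0.0662
handle end [0.5987 0.1116 0.035 ] box -0.0536 0.0665
block front top [0.6706 0.1102 0.04  ] box 0.0182 0.0697
block top back? [0.6882 0.1092 0.04  ] box 0.0358 0.0698
tcp box -0.05467162113100796 0.002524647085737866
```

Clearance to the guide is about 4.7 mm (4 is ideal), so it's centred. Release, lift, and re-orient behind the handle.

Emit:
{"api": "arm_command", "payload": {
  "series": [
    {"hand":0.55,"tx":0,"ty":0,"tz":-0.002,"roll":0},
    {"hand":0.55,"tx":0,"ty":0,"tz":-0.002,"roll":0},
    {"hand":0.55,"tx":0,"ty":0,"tz":0,"roll":0},
    {"hand":0.55,"tx":0,"ty":0,"tz":0.08,"roll":0},
    {"hand":0.55,"tx":0,"ty":0,"tz":0.16,"roll":0},
    {"hand":1,"tx":-0.05,"ty":0,"tz":0.23,"roll":0.19},
    {"hand":1,"tx":-0.11,"ty":0,"tz":0.23,"roll":0.38},
    {"hand":1,"tx":-0.11,"ty":0,"tz":0.23,"roll":0.57},
    {"hand":1,"tx":-0.11,"ty":0,"tz":0.23,"roll":0.76},
    {"hand":1,"tx":-0.11,"ty":0,"tz":0.23,"roll":0.95}
  ]
}}

```text
time_s: 6.3
eef_pos: [0.5496, 0.0479, 0.1028]
ee_rot: [1.34, 2.841, 0.001]
force: [-0.2, -1.0, 0.6]
finger_gap: 0.0855
grasp_force: 0.0
```

Emit:
{"api": "arm_command", "payload": {
  "series": [
    {"hand":1,"tx":0,"ty":0,"tz":0,"roll":0.19},
    {"hand":1,"tx":0,"ty":0,"tz":0,"roll":0.38},
    {"hand":1,"tx":0,"ty":0,"tz":0,"roll":0.57},
    {"hand":1,"tx":0,"ty":0,"tz":0,"roll":0.76},
    {"hand":1,"tx":0,"ty":0,"tz":0,"roll":0.95},
    {"hand":1,"tx":0,"ty":0,"tz":0,"roll":1},
    {"hand":1,"tx":0,"ty":0,"tz":0,"roll":1}
  ]
}}

```text
time_s: 7.0
eef_pos: [0.5497, 0.0479, 0.1025]
ee_rot: [0.16, 3.137, 0.0]
force: [-0.6, -0.8, -0.2]
finger_gap: 0.0854
grasp_force: 0.0
```

Emit:
{"api": "arm_command", "payload": {
  "series": [
    {"hand":1,"tx":0,"ty":0,"tz":-0.1,"roll":0.05},
    {"hand":1,"tx":0,"ty":0,"tz":-0.18,"roll":0.05},
    {"hand":1,"tx":0,"ty":0,"tz":-0.23,"roll":0.05},
    {"hand":1,"tx":0,"ty":0,"tz":-0.233,"roll":0.05},
    {"hand":1,"tx":0.02,"ty":-0.001,"tz":-0.233,"roll":0.05},
    {"hand":1,"tx":0.04,"ty":-0.003,"tz":-0.233,"roll":0.05},
    {"hand":1,"tx":0.06,"ty":-0.004,"tz":-0.233,"roll":0.05},
    {"hand":1,"tx":0.08,"ty":-0.005,"tz":-0.233,"roll":0.05},
    {"hand":1,"tx":0.1,"ty":-0.006,"tz":-0.233,"roll":0.05},
    {"hand":1,"tx":0.12,"ty":-0.008,"tz":-0.233,"roll":0.05}
  ]
}}

```text
time_s: 8.0
eef_pos: [0.5987, 0.0447, 0.0093]
ee_rot: [0.099, 3.139, 0.0]
force: [-0.3, 0.1, -0.1]
finger_gap: 0.0852
grasp_force: 0.0
```

Emit:
{"api": "arm_command", "payload": {
  "series": [
    {"hand":1,"tx":0.02,"ty":-0.001,"tz":0,"roll":0},
    {"hand":1,"tx":0.04,"ty":-0.003,"tz":0,"roll":0},
    {"hand":1,"tx":0.06,"ty":-0.004,"tz":0,"roll":0},
    {"hand":1,"tx":0.08,"ty":-0.005,"tz":0,"roll":0},
    {"hand":1,"tx":0.09,"ty":-0.006,"tz":0,"roll":0},
    {"hand":1,"tx":0.1,"ty":-0.006,"tz":0,"roll":0},
    {"hand":1,"tx":0.1,"ty":-0.006,"tz":0,"roll":0}
  ]
}}

```text
time_s: 8.7
eef_pos: [0.6381, 0.0423, 0.0089]
ee_rot: [0.099, 3.14, -0.0]
force: [0.7, -0.7, 0.4]
finger_gap: 0.0853
grasp_force: 0.0
```

```bash
python3 - <<'E'
from h import *
s=read_state();print(s['eef_pos'],s['force'])
im,m=save('wrist','w4.png');t,_=save('scene','s4.png')
c=cv2.resize(t[130:270,210:360,::-1],(320,300),interpolation=cv2.INTER_CUBIC)
cv2.imwrite('pics/v4.png',np.hstack([cv2.resize(im[:,:,::-1],(400,300)),c]))
E
```

```text
[0.63806898 0.04229467 0.00894548] [ 0.71020303 -0.66945716  0.39970309]
```

View pics/v4.png

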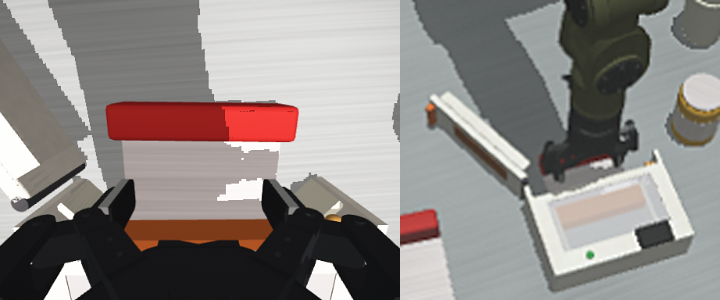

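The picture shows the handle on the robot side of the fingers, so the scraper isn't where I assumed. I'll measure before moving.

```bash
python3 - <<'E'
from h import *
m=camera_model('wrist')
O=np.array([.648,.0418]);a=np.radians(-3.65);x=np.array([np.cos(a),np.sin(a)]);y=np.array([-x[1],x[0]])
print(np.array(m['cam_to_world']).round(3))
for n,uv,z in [('topL',(106,105),.034),('topR',(298,107),.034),('botL',(106,139),.034),('botR',(296,140),.034),('blade at block',(205,220),.005),('bladeL',(124,145),.005),('bladeR',(279,150),.005),('guideL',(88,178),.04)]:
    w=onz(m,np.array(uv)*1.28,z);print(n,w.round(4),'box',((w[:2]-O)@x).round(4),((w[:2]-O)@y).round(4))
E
```

```text
[[ 0.063 -0.963 -0.263  0.57 ]
 [ 0.998  0.061  0.017  0.046]
 [-0.    -0.264  0.965  0.174]
 [ 0.     0.     0.     1.   ]]
topL [ 0.5768 -0.0139  0.034 ] box -0.0675 -0.0602
topR [0.586  0.1106 0.034 ] box -0.0663 0.0647
botL [ 0.5993 -0.0179  0.034 ] box -0.0448 -0.0627
botR [0.6081 0.1106 0.034 ] box -0.0442 0.0661
blade at block [0.6861 0.0454 0.005 ] box 0.0378 0.006
bladeL [ 0.6113 -0.0173  0.005 ] box -0.0329 -0.0613
bladeR [0.6236 0.1102 0.005 ] box -0.0287 0.0667
guideL [ 0.6244 -0.0324  0.04  ] box -0.0188 -0.0756
```

```bash
python3 - <<'E'
from h import *
m=camera_model('wrist');s=read_state();p=s['eef_pos'];print(p,s['finger_gap'])
yt=np.array([.063,.998,0]);xt=np.array([.998,-.063,0])
for uv,l in [((171,231),-.0427),((335,231),.0427),((144,231),-.05),((172,270),-.0427)]:
    o,v=ray(m,uv);t=(l-(o-p)@yt)/(v@yt);w=o+t*v;print(uv,'pt',w.round(4),'rel fwd',((w-p)@xt).round(4),'z rel',(w-p)[2].round(4))
E
```

```text
[0.6373976  0.04233022 0.0088918 ] 0.08523633638265267
(171, 231) pt [6.261e-01 3.000e-04 4.470e-02] rel fwd -0.0086 z rel 0.0358
(335, 231) pt [0.6327 0.0854 0.0419] rel fwd -0.0074 z rel 0.033
(144, 231) pt [ 0.6188 -0.0066  0.0599] rel fwd -0.0155 z rel 0.051
(172, 270) pt [ 0.6464 -0.001   0.0486] rel fwd 0.0117 z rel 0.0397
```

The fully open tips stand about 34 mm behind the TCP, higher than the stated 13 mm, so they passed over the handle untouched. The scraper is still at x≈-56 mm. I'll go back and push with nearly closed fingers.

Emit:
{"api": "arm_command", "payload": {
  "series": [
    {"hand":1,"tx":0,"ty":0,"tz":0.1,"roll":0},
    {"hand":1,"tx":0,"ty":0,"tz":0.2,"roll":0},
    {"hand":0.3,"tx":-0.1,"ty":0.005,"tz":0.25,"roll":0},
    {"hand":0.3,"tx":-0.2,"ty":0.012,"tz":0.25,"roll":0},
    {"hand":0.3,"tx":-0.24,"ty":0.015,"tz":0.25,"roll":0},
    {"hand":0.3,"tx":-0.24,"ty":0.015,"tz":0.25,"roll":0},
    {"hand":0.3,"tx":-0.24,"ty":0.015,"tz":0.15,"roll":0},
    {"hand":0.3,"tx":-0.24,"ty":0.015,"tz":0.05,"roll":0},
    {"hand":0.3,"tx":-0.24,"ty":0.015,"tz":0.012,"roll":0},
    {"hand":0.3,"tx":-0.24,"ty":0.015,"tz":0.012,"roll":0}
  ]
}}

```text
time_s: 9.8
eef_pos: [0.5398, 0.048, 0.0111]
ee_rot: [-0.099, -3.135, 0.001]
force: [-0.3, -0.4, -0.4]
finger_gap: 0.0253
grasp_force: 0.0
```

Emit:
{"api": "arm_command", "payload": {
  "series": [
    {"hand":0.3,"tx":0.03,"ty":-0.002,"tz":0,"roll":0},
    {"hand":0.3,"tx":0.055,"ty":-0.003,"tz":0,"roll":0},
    {"hand":0.3,"tx":0.08,"ty":-0.005,"tz":0,"roll":0},
    {"hand":0.3,"tx":0.105,"ty":-0.007,"tz":0,"roll":0},
    {"hand":0.3,"tx":0.13,"ty":-0.008,"tz":0,"roll":0},
    {"hand":0.3,"tx":0.155,"ty":-0.01,"tz":0,"roll":0},
    {"hand":0.3,"tx":0.18,"ty":-0.012,"tz":0,"roll":0},
    {"hand":0.3,"tx":0.2,"ty":-0.013,"tz":0,"roll":0},
    {"hand":0.3,"tx":0.215,"ty":-0.014,"tz":0,"roll":0}
  ]
}}

```text
time_s: 10.7
eef_pos: [0.6284, 0.0427, 0.0137]
ee_rot: [0.099, 3.14, 0.0]
force: [0.4, 0.0, -0.3]
finger_gap: 0.0256
grasp_force: 0.0
```

```bash
python3 - <<'E'
from h import *
s=read_state();print(s['eef_pos'],s['force'],s['moment'])
im,m=save('wrist','w5.png')
E
```

```text
[0.62841333 0.04265529 0.01371604] [ 0.41981652  0.02573417 -0.252767  ] [ 0.01634415 -0.00396256  0.01947117]
```

View pics/w5.png

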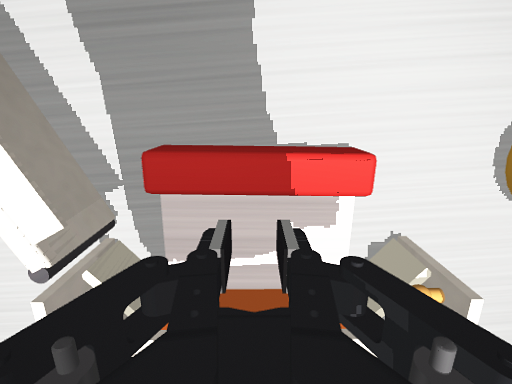

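```bash
python3 - <<'E'
from h import *
m=camera_model('wrist');p=read_state()['eef_pos'];print(p)
O=np.array([.648,.0418]);a=np.radians(-3.65);x=np.array([np.cos(a),np.sin(a)]);y=np.array([-x[1],x[0]])
for n,uv,z in [('rearL',(145,150),.034),('rearR',(374,153),.034),('frL',(144,194),.034),('frR',(374,195),.034)]:
    w=onz(m,uv,z);print(n,w.round(4),'box',((w[:2]-O)@x).round(4),((w[:2]-O)@y).round(4))
yt=np.append(y,0);xt=np.append(x,0)
for f in(-.011,0,.011):
  for z in(0,.005,.015,.025,.035): print(f,z,np.round(proj(m,p+f*xt-.0128*yt+[0,0,z]),0),np.round(proj(m,p+f*xt+.0128*yt+[0,0,z]),0))
E
```

```text
[0.62927324 0.04262229 0.01380171]
rearL [ 0.5773 -0.0122  0.034 ] box -0.0671 -0.0584
rearR [0.5866 0.1096 0.034 ] box -0.0656 0.0638
frL [ 0.6015 -0.0168  0.034 ] box -0.0426 -0.0615
frR [0.6102 0.1109 0.034 ] box -0.0421 0.0665
-0.011 0 [234. 204.] [274. 204.]
-0.011 0.005 [233. 207.] [274. 207.]
-0.011 0.015 [232. 213.] [276. 213.]
-0.011 0.025 [231. 219.] [277. 219.]
-0.011 0.035 [229. 226.] [279. 226.]
0 0 [234. 220.] [274. 220.]
0 0.005 [234. 223.] [274. 223.]
0 0.015 [232. 230.] [275. 230.]
0 0.025 [231. 237.] [277. 237.]
0 0.035 [230. 246.] [278. 246.]
0.011 0 [234. 236.] [273. 236.]
0.011 0.005 [234. 239.] [274. 239.]
0.011 0.015 [233. 247.] [275. 247.]
0.011 0.025 [231. 255.] [276. 255.]
0.011 0.035 [230. 264.] [278. 264.]
```

The scraper hasn't moved (x≈-55 mm), and from perspective the tips sit about 25 mm above the nominal TCP. I'll go back, shut the fingers and find the tip height by careful touch.

Emit:
{"api": "arm_command", "payload": {
  "series": [
    {"hand":0.3,"tx":0,"ty":0,"tz":0.08,"roll":0},
    {"hand":0.3,"tx":0,"ty":0,"tz":0.16,"roll":0},
    {"hand":0,"tx":-0.1,"ty":0.006,"tz":0.16,"roll":0},
    {"hand":0,"tx":-0.2,"ty":0.012,"tz":0.16,"roll":0},
    {"hand":0,"tx":-0.25,"ty":0.016,"tz":0.16,"roll":0},
    {"hand":0,"tx":-0.25,"ty":0.016,"tz":0.1,"roll":0},
    {"hand":0,"tx":-0.25,"ty":0.016,"tz":0.0,"roll":0},
    {"hand":0,"tx":-0.25,"ty":0.016,"tz":-0.02,"roll":0},
    {"hand":0,"tx":-0.25,"ty":0.016,"tz":-0.025,"roll":0},
    {"hand":0,"tx":-0.25,"ty":0.016,"tz":-0.025,"roll":0}
  ]
}}

```text
time_s: 11.75
eef_pos: [0.5281, 0.0491, 0.0045]
ee_rot: [0.099, 3.14, 0.0]
force: [0.9, 0.3, -0.0]
finger_gap: -0.0001
grasp_force: 0.0
```

```bash
python3 - <<'E'
from h import *
s=read_state();print(s['eef_pos'],s['force'],s['finger_gap'])
im,m=save('wrist','w6.png');t,mt=save('scene','s6.png')
print(proj(m,s['eef_pos']),proj(mt,s['eef_pos']))
u,v=map(int,proj(mt,s['eef_pos']));c=cv2.resize(t[v-50:v+30,u-40:u+40,::-1],(380,380),interpolation=cv2.INTER_CUBIC)
cv2.imwrite('pics/v6.png',np.hstack([cv2.resize(im[:,100:412,::-1],(312,380)),c]));print(u,v)
E
```

```text
[0.52814552 0.04912818 0.00449481] [ 0.88542645  0.29433375 -0.04236611] -6.100782075272011e-05
(np.float64(253.7908081767785), np.float64(220.29830104045354)) (np.float64(286.5297167666382), np.float64(188.88507082312756))
286 188
```

View pics/v6.png

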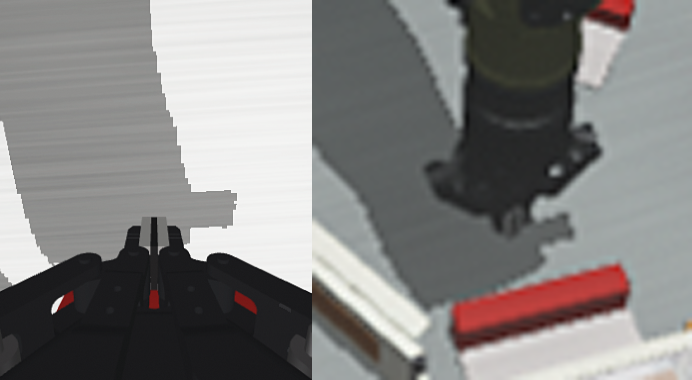

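The fingertip's shadow (570,225) stands clear of the tip (510,235), so the tip is well above the counter. I'll descend in small steps.

Emit:
{"api": "arm_command", "payload": {
  "series": [
    {"hand":0,"tx":0,"ty":0,"tz":-0.006,"roll":0},
    {"hand":0,"tx":0,"ty":0,"tz":-0.012,"roll":0},
    {"hand":0,"tx":0,"ty":0,"tz":-0.016,"roll":0},
    {"hand":0,"tx":0,"ty":0,"tz":-0.016,"roll":0}
  ]
}}

```text
time_s: 12.25
eef_pos: [0.5275, 0.0491, -0.0028]
ee_rot: [-0.099, -3.14, 0.0]
force: [0.2, -0.2, -0.3]
finger_gap: -0.0002
grasp_force: 0.0
```

Emit:
{"api": "arm_command", "payload": {
  "series": [
    {"hand":0,"tx":0,"ty":0,"tz":-0.006,"roll":0},
    {"hand":0,"tx":0,"ty":0,"tz":-0.012,"roll":0},
    {"hand":0,"tx":0,"ty":0,"tz":-0.016,"roll":0},
    {"hand":0,"tx":0,"ty":0,"tz":-0.016,"roll":0}
  ]
}}

```text
time_s: 12.65
eef_pos: [0.5273, 0.0491, -0.0094]
ee_rot: [-0.099, -3.139, 0.0]
force: [0.2, 0.4, 0.5]
finger_gap: 0.0003
grasp_force: 0.0
```

Emit:
{"api": "arm_command", "payload": {
  "series": [
    {"hand":0,"tx":0,"ty":0,"tz":-0.006,"roll":0},
    {"hand":0,"tx":0,"ty":0,"tz":-0.01,"roll":0},
    {"hand":0,"tx":0,"ty":0,"tz":-0.01,"roll":0}
  ]
}}

```text
time_s: 12.95
eef_pos: [0.5274, 0.0491, -0.0133]
ee_rot: [-0.099, -3.14, 0.0]
force: [-0.2, -0.8, -0.0]
finger_gap: 0.0004
grasp_force: 0.0
```

Tips are still clear at TCP z=-13 mm, so the real tips are about 20 mm above the reported TCP. Raise 4 mm and push.

Emit:
{"api": "arm_command", "payload": {
  "series": [
    {"hand":0,"tx":0.03,"ty":-0.002,"tz":0.01,"roll":0},
    {"hand":0,"tx":0.06,"ty":-0.004,"tz":0.01,"roll":0},
    {"hand":0,"tx":0.085,"ty":-0.005,"tz":0.01,"roll":0},
    {"hand":0,"tx":0.11,"ty":-0.007,"tz":0.01,"roll":0},
    {"hand":0,"tx":0.13,"ty":-0.008,"tz":0.01,"roll":0},
    {"hand":0,"tx":0.15,"ty":-0.01,"tz":0.01,"roll":0},
    {"hand":0,"tx":0.17,"ty":-0.011,"tz":0.01,"roll":0},
    {"hand":0,"tx":0.19,"ty":-0.012,"tz":0.01,"roll":0},
    {"hand":0,"tx":0.21,"ty":-0.013,"tz":0.01,"roll":0}
  ]
}}

```text
time_s: 13.85
eef_pos: [0.6122, 0.0439, -0.0092]
ee_rot: [-0.099, -3.14, 0.0]
force: [-1.2, -0.6, -0.5]
finger_gap: -0.0001
grasp_force: 0.6
```

```bash
python3 - <<'E'
from h import *
s=read_state();print(s['eef_pos'],s['force'],s['moment'])
im,m=save('wrist','w7.png')
hsv=cv2.cvtColor(im,cv2.COLOR_RGB2HSV)
red=(((hsv[...,0]<6)|(hsv[...,0]>172))&(hsv[...,1]>150)&(hsv[...,2]>60)).astype(np.uint8)
for c in cv2.findContours(red,0,2)[0]:
    if cv2.contourArea(c)>30: print(cv2.boundingRect(c),cv2.contourArea(c))
E
```

```text
[ 0.61220196  0.04387401 -0.00920447] [-1.15084579 -0.62216893 -0.52771055] [ 0.03491876  0.28870368 -0.03214759]
(334, 293, 22, 17) 198.5
(249, 293, 11, 17) 137.0
(152, 293, 22, 17) 184.5
(283, 245, 99, 37) 1507.5
(136, 245, 89, 32) 1184.0
```

Now it pushes: the handle is ahead of the fingers, -1.2 N. Continue, then creep.

Emit:
{"api": "arm_command", "payload": {
  "series": [
    {"hand":0,"tx":0.02,"ty":-0.001,"tz":0,"roll":0},
    {"hand":0,"tx":0.035,"ty":-0.002,"tz":0,"roll":0},
    {"hand":0,"tx":0.05,"ty":-0.003,"tz":0,"roll":0},
    {"hand":0,"tx":0.06,"ty":-0.004,"tz":0,"roll":0},
    {"hand":0,"tx":0.068,"ty":-0.004,"tz":0,"roll":0},
    {"hand":0,"tx":0.068,"ty":-0.004,"tz":0,"roll":0}
  ]
}}

```text
time_s: 14.5
eef_pos: [0.6397, 0.0423, -0.0089]
ee_rot: [0.099, 3.139, -0.0]
force: [-0.7, 0.5, 0.3]
finger_gap: 0.0
grasp_force: 0.0
```

```bash
python3 - <<'E'
from h import *
s=read_state();print(s['eef_pos'],s['force'],s['moment'])
O=np.array([.648,.0418]);a=np.radians(-3.65);x=np.array([np.cos(a),np.sin(a)]);y=np.array([-x[1],x[0]])
im,m=save('wrist','w8.png')
hsv=cv2.cvtColor(im,cv2.COLOR_RGB2HSV)
red=(((hsv[...,0]<6)|(hsv[...,0]>172))&(hsv[...,1]>150)&(hsv[...,2]>60)).astype(np.uint8)
for c in cv2.findContours(red,0,2)[0]:
    if cv2.contourArea(c)>30:
        b=cv2.boundingRect(c);w=onz(m,(b[0]+b[2]/2,b[1]),0)[:2];print(b,((w-O)@x).round(4),((w-O)@y).round(4))
print('tcp',(s['eef_pos'][:2]-O)@x,(s['eef_pos'][:2]-O)@y)
E
```

```text
[ 0.63965484  0.04229041 -0.00887953] [-0.68286541  0.54410939  0.25402547] [-0.02553271 -0.02630817  0.02865612]
(152, 294, 22, 16) 0.041 -0.0608
(334, 293, 22, 17) 0.0402 0.0609
(249, 293, 10, 17) 0.04 0.0001
(137, 245, 88, 32) 0.0048 -0.0461
(283, 244, 99, 38) 0.004 0.0496
tcp -0.008359452599472704 -4.184857326773011e-05
```

Emit:
{"api": "arm_command", "payload": {
  "series": [
    {"hand":0,"tx":0.004,"ty":0,"tz":0,"roll":0},
    {"hand":0,"tx":0.008,"ty":-0.001,"tz":0,"roll":0},
    {"hand":0,"tx":0.01,"ty":-0.001,"tz":0,"roll":0},
    {"hand":0,"tx":0.01,"ty":-0.001,"tz":0,"roll":0}
  ]
}}

```text
time_s: 14.95
eef_pos: [0.6428, 0.0419, -0.009]
ee_rot: [-0.099, -3.14, 0.0]
force: [-1.9, 0.0, 0.7]
finger_gap: 0.0001
grasp_force: 1.1
```

Emit:
{"api": "arm_command", "payload": {
  "series": [
    {"hand":0,"tx":0.004,"ty":0,"tz":0,"roll":0},
    {"hand":0,"tx":0.006,"ty":0,"tz":0,"roll":0},
    {"hand":0,"tx":0.006,"ty":0,"tz":0,"roll":0}
  ]
}}

```text
time_s: 15.25
eef_pos: [0.6441, 0.0418, -0.0092]
ee_rot: [-0.099, -3.138, 0.0]
force: [-5.2, 0.7, 4.3]
finger_gap: -0.0
grasp_force: 2.8
```

Emit:
{"api": "arm_command", "payload": {
  "series": [
    {"hand":0,"tx":0.004,"ty":0,"tz":0,"roll":0},
    {"hand":0,"tx":0.008,"ty":0,"tz":0,"roll":0},
    {"hand":0,"tx":0.008,"ty":0,"tz":0,"roll":0}
  ]
}}

```text
time_s: 15.55
eef_pos: [0.644, 0.042, -0.0097]
ee_rot: [-0.098, -3.132, -0.0]
force: [-14.6, 0.1, 9.4]
finger_gap: -0.0003
grasp_force: 6.9
```

```bash
python3 - <<'E'
from h import *
s=read_state();print(s['eef_pos'],s['force'],s['moment'])
O=np.array([.648,.0418]);a=np.radians(-3.65);x=np.array([np.cos(a),np.sin(a)]);y=np.array([-x[1],x[0]])
im,m=save('wrist','w9.png')
hsv=cv2.cvtColor(im,cv2.COLOR_RGB2HSV)
red=(((hsv[...,0]<6)|(hsv[...,0]>172))&(hsv[...,1]>150)&(hsv[...,2]>60)).astype(np.uint8)
for c in cv2.findContours(red,0,2)[0]:
    if cv2.contourArea(c)>30:
        b=cv2.boundingRect(c);w=onz(m,(b[0]+b[2]/2,b[1]),0)[:2];print(b,((w-O)@x).round(4),((w-O)@y).round(4))
print('tcp',(s['eef_pos'][:2]-O)@x)
E
```

```text
[ 0.64395842  0.04198609 -0.00973057] [-14.5764965    0.14838654   9.43818939] [0.08401433 2.74092346 0.01680763]
(334, 294, 22, 17) 0.0444 0.0605
(249, 293, 11, 19) 0.0435 0.0004
(152, 293, 22, 18) 0.0438 -0.0602
(135, 246, 90, 32) 0.0094 -0.0465
(283, 245, 100, 37) 0.0086 0.0497
tcp -0.00404522565762972
```

The push stopped at 14.6 N with the handle rear at x≈9 mm (8 is nominal), so it's home. Back off, lift, and head over the door while turning.

Emit:
{"api": "arm_command", "payload": {
  "series": [
    {"hand":0,"tx":-0.03,"ty":0.002,"tz":0,"roll":0},
    {"hand":0,"tx":-0.06,"ty":0.004,"tz":0,"roll":0},
    {"hand":0,"tx":-0.06,"ty":0.004,"tz":0.12,"roll":0},
    {"hand":0,"tx":-0.06,"ty":0.004,"tz":0.24,"roll":0},
    {"hand":0,"tx":-0.06,"ty":0.004,"tz":0.32,"roll":0},
    {"hand":0,"tx":-0.12,"ty":-0.1,"tz":0.32,"roll":0.19},
    {"hand":0,"tx":-0.19,"ty":-0.2,"tz":0.32,"roll":0.38},
    {"hand":0,"tx":-0.25,"ty":-0.3,"tz":0.32,"roll":0.57},
    {"hand":0,"tx":-0.31,"ty":-0.4,"tz":0.32,"roll":0.76},
    {"hand":0,"tx":-0.31,"ty":-0.51,"tz":0.32,"roll":0.95}
  ]
}}

```text
time_s: 16.6
eef_pos: [0.5225, -0.1606, 0.1193]
ee_rot: [1.037, -2.965, -0.0]
force: [1.4, 1.1, 0.0]
finger_gap: 0.0001
grasp_force: 0.0
```

Emit:
{"api": "arm_command", "payload": {
  "series": [
    {"hand":0,"tx":0,"ty":0,"tz":0,"roll":0.19},
    {"hand":0,"tx":0,"ty":0,"tz":0,"roll":0.38},
    {"hand":0,"tx":0,"ty":0,"tz":0,"roll":0.57},
    {"hand":0,"tx":0,"ty":0,"tz":0,"roll":0.76},
    {"hand":0,"tx":0,"ty":0,"tz":0,"roll":0.95},
    {"hand":0,"tx":0,"ty":0,"tz":0,"roll":1},
    {"hand":0,"tx":0,"ty":0,"tz":0,"roll":1}
  ]
}}

```text
time_s: 17.3
eef_pos: [0.5255, -0.16, 0.1193]
ee_rot: [-2.085, 2.349, -0.002]
force: [0.5, -0.7, 0.4]
finger_gap: 0.0002
grasp_force: 0.0
```

```bash
python3 - <<'E'
from h import *
s=read_state();print(s['eef_pos'],s['ee_rot'],s['joint_positions'].round(2))
n=np.arctan2(s['ee_rot'][1],s['ee_rot'][0]);print('tool y yaw',np.degrees(2*n)-90)
t,mt=save('top','t9.png');im,m=save('scene','s9.png')
c=cv2.resize(t[85:245,165:325,::-1],(380,380),interpolation=cv2.INTER_CUBIC)
d=cv2.resize(im[150:270,220:360,::-1],(400,343),interpolation=cv2.INTER_CUBIC);d=np.vstack([d,np.zeros((37,400,3),np.uint8)])
cv2.imwrite('pics/v9.png',np.hstack([c,d]))
E
```

```text
[ 0.52546476 -0.15999366  0.11926605] [-2.08475269e+00  2.34927249e+00 -2.28228341e-03] [-0.3   0.27 -0.32  0.98 -0.   -1.75]
tool y yaw 173.1719256093652
```

View pics/v9.png

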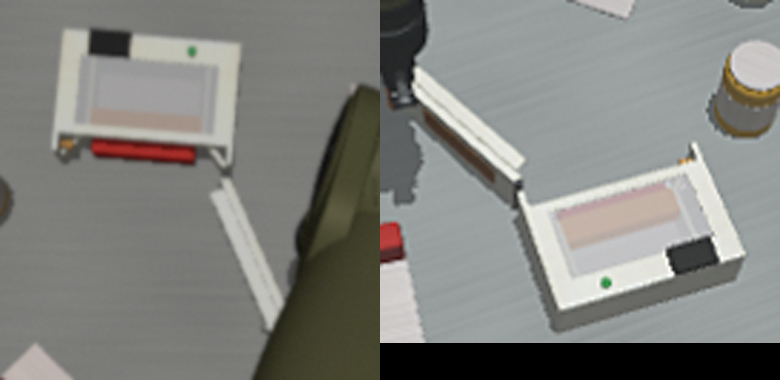

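Views show the red handle tucked in the mouth and the door untouched at about 2.05 rad. Compute the door sweep waypoints.

```bash
cat > door.py <<'E'
from h import *
O=np.array([.648,.0418]);a=np.radians(-3.65);x=np.array([np.cos(a),np.sin(a)]);y=np.array([-x[1],x[0]])
H=O-.012*x-.106*y
def way(ths,p0,yaw0,r=.15,pen=0):
    for th in ths:
        d=np.cos(th)*y-np.sin(th)*x;n=-np.cos(th)*x-np.sin(th)*y
        tgt=min(np.degrees(th)+86.35,173.2)
        mis=np.radians(abs(np.degrees(th)+86.35-tgt));g=.0115*np.cos(mis)+.0145*np.sin(mis)-pen
        P=H+r*d+g*n-p0;print(round(th,2),'tx %.3f ty %.3f roll %.3f'%(P[0]/.4,P[1]/.4,(tgt-yaw0)/45))
E
python3 - <<'E'
from door import *
t=cv2.imread('pics/t9.png');m=camera_model('top');hsv=cv2.cvtColor(t,cv2.COLOR_BGR2HSV)
red=(((hsv[...,0]<6)|(hsv[...,0]>172))&(hsv[...,1]>140)&(hsv[...,2]>60)).astype(np.uint8);red[:,300:]=0
for c in cv2.findContours(red,0,2)[0]:
    if cv2.contourArea(c)>20:
        for p in cv2.boxPoints(cv2.minAreaRect(c)): w=onz(m,p,.034)[:2];print(((w-O)@x).round(4),((w-O)@y).round(4))
s=read_state();way([2.05,1.9,1.75,1.6,1.45,1.3,1.15,1.0,.85,.7,.55,.4,.3,.2,.12],s['eef_pos'][:2],173.2)
E
```

```text
-0.2902 0.1568
-0.2794 0.1479
-0.3348 0.0803
-0.3455 0.0893
0.0038 0.065
0.0244 0.0654
0.0254 -0.0621
0.0047 -0.0623
2.05 tx -0.065 ty 0.051 roll 0.000
1.9 tx -0.091 ty 0.104 roll 0.000
1.75 tx -0.108 ty 0.162 roll 0.000
1.6 tx -0.116 ty 0.223 roll 0.000
1.45 tx -0.114 ty 0.282 roll -0.084
1.3 tx -0.103 ty 0.338 roll -0.275
1.15 tx -0.085 ty 0.391 roll -0.466
1.0 tx -0.059 ty 0.441 roll -0.657
0.85 tx -0.025 ty 0.486 roll -0.848
0.7 tx 0.014 ty 0.526 roll -1.039
0.55 tx 0.060 ty 0.560 roll -1.230
0.4 tx 0.109 ty 0.586 roll -1.421
0.3 tx 0.145 ty 0.599 roll -1.548
0.2 tx 0.181 ty 0.609 roll -1.675
0.12 tx 0.210 ty 0.614 roll -1.777
```

Emit:
{"api": "arm_command", "payload": {
  "series": [
    {"hand":0,"tx":0,"ty":0,"tz":-0.12,"roll":0},
    {"hand":0,"tx":0,"ty":0,"tz":-0.24,"roll":0},
    {"hand":0,"tx":0,"ty":0,"tz":-0.285,"roll":0},
    {"hand":0,"tx":0,"ty":0,"tz":-0.285,"roll":0}
  ]
}}

```text
time_s: 17.8
eef_pos: [0.5218, -0.1588, 0.002]
ee_rot: [2.082, -2.348, -0.008]
force: [-0.2, 0.2, -0.1]
finger_gap: 0.0001
grasp_force: 0.0
```

The handle rear checks out at about 8–10 mm once the visible lower edge is allowed for. Now sweep the door.

Emit:
{"api": "arm_command", "payload": {
  "series": [
    {"hand":0,"tx":-0.03,"ty":0.025,"tz":0,"roll":0},
    {"hand":0,"tx":-0.065,"ty":0.05,"tz":0,"roll":0},
    {"hand":0,"tx":-0.09,"ty":0.105,"tz":0,"roll":0},
    {"hand":0,"tx":-0.108,"ty":0.162,"tz":0,"roll":0},
    {"hand":0,"tx":-0.116,"ty":0.223,"tz":0,"roll":0},
    {"hand":0,"tx":-0.114,"ty":0.282,"tz":0,"roll":-0.085},
    {"hand":0,"tx":-0.103,"ty":0.338,"tz":0,"roll":-0.26},
    {"hand":0,"tx":-0.085,"ty":0.391,"tz":0,"roll":-0.45},
    {"hand":0,"tx":-0.059,"ty":0.441,"tz":0,"roll":-0.64},
    {"hand":0,"tx":-0.059,"ty":0.441,"tz":0,"roll":-0.66}
  ]
}}

```text
time_s: 18.8
eef_pos: [0.5044, 0.0187, 0.0071]
ee_rot: [-1.412, 2.801, -0.002]
force: [0.5, -1.1, 0.6]
finger_gap: 0.0002
grasp_force: 0.0
```

```bash
python3 - <<'E'
from door import *
s=read_state();p=s['eef_pos'];print(p,s['force'])
r=s['ee_rot'];print('yaw',(2*np.degrees(np.arctan2(r[1],r[0]))-90)%180)
t,m=save('top','t10.png')
c0=np.array([.5255,-.160])+.4*np.array([-.059,.441])
way([.85,.7,.55,.4,.3,.2,.12],c0,173.2-.66*45)
way([.06,0],c0,173.2-.66*45,pen=.004)
im=cv2.cvtColor(t,cv2.COLOR_RGB2HSV)
o=((im[...,0]>5)&(im[...,0]<20)&(im[...,1]>130)&(im[...,2]>120)).astype(np.uint8)
for c in cv2.findContours(o,0,2)[0]:
    if 3<cv2.contourArea(c)<60:
        q=np.array(cv2.minAreaRect(c)[0])
        if 160<q[0]<320 and 120<q[1]<260:
            w=onz(m,q,.06)[:2]-H;print(q.round(1),(w@x).round(3),(w@y).round(3),'th',np.arctan2(-(w@x),w@y).round(3),np.linalg.norm(w).round(3))
E
```

```text
[0.50441449 0.01869129 0.00712182] [ 0.45841497 -1.08246713  0.56833143]
yaw 143.49534952039838
0.85 tx 0.033 ty 0.046 roll -0.188
0.7 tx 0.072 ty 0.085 roll -0.379
0.55 tx 0.118 ty 0.119 roll -0.570
0.4 tx 0.168 ty 0.145 roll -0.761
0.3 tx 0.203 ty 0.159 roll -0.888
0.2 tx 0.239 ty 0.169 roll -1.015
0.12 tx 0.269 ty 0.174 roll -1.117
0.06 tx 0.301 ty 0.176 roll -1.194
0 tx 0.324 ty 0.176 roll -1.270
[192.5 145. ] 0.022 0.198 th -0.11 0.199
```

Emit:
{"api": "arm_command", "payload": {
  "series": [
    {"hand":0,"tx":0.033,"ty":0.046,"tz":0,"roll":-0.18},
    {"hand":0,"tx":0.072,"ty":0.085,"tz":0,"roll":-0.37},
    {"hand":0,"tx":0.118,"ty":0.119,"tz":0,"roll":-0.56},
    {"hand":0,"tx":0.168,"ty":0.145,"tz":0,"roll":-0.75},
    {"hand":0,"tx":0.203,"ty":0.159,"tz":0,"roll":-0.88},
    {"hand":0,"tx":0.239,"ty":0.169,"tz":0,"roll":-1},
    {"hand":0,"tx":0.239,"ty":0.169,"tz":0,"roll":-1},
    {"hand":0,"tx":0.239,"ty":0.169,"tz":0,"roll":-1}
  ]
}}

```text
time_s: 19.65
eef_pos: [0.5964, 0.0835, 0.0054]
ee_rot: [0.236, -3.133, 0.0]
force: [-0.6, 0.5, 0.7]
finger_gap: 0.0001
grasp_force: 0.0
```

```bash
python3 - <<'E'
from door import *
s=read_state();p=s['eef_pos'];print(p,s['force'])
r=s['ee_rot'];yw=(2*np.degrees(np.arctan2(r[1],r[0]))-90)%180;print('yaw',yw)
way([.12,.06],p[:2],yw);way([.06,0],p[:2],yw,pen=.004)
for nm in('top','scene'):
    t,m=save(nm,nm+'11.png');im=cv2.cvtColor(t,cv2.COLOR_RGB2HSV)
    o=((im[...,0]>5)&(im[...,0]<20)&(im[...,1]>130)&(im[...,2]>100)).astype(np.uint8)
    for c in cv2.findContours(o,0,2)[0]:
        if 3<cv2.contourArea(c)<80:
            q=np.array(cv2.minAreaRect(c)[0]);w=onz(m,q,.06)[:2]-H
            if np.linalg.norm(w)<.28: print(nm,q.round(1),'box',(w@x).round(3),(w@y).round(3),'th',np.arctan2(-(w@x),w@y).round(3),np.linalg.norm(w).round(3))
E
```

```text
[0.59637144 0.08347314 0.00535048] [-0.55584283  0.50344559  0.70825822]
yaw 98.63190536291881
0.12 tx 0.032 ty 0.006 roll -0.120
0.06 tx 0.055 ty 0.008 roll -0.197
0.06 tx 0.065 ty 0.008 roll -0.197
0 tx 0.087 ty 0.009 roll -0.273
```

Emit:
{"api": "arm_command", "payload": {
  "series": [
    {"hand":0,"tx":0.032,"ty":0.006,"tz":0,"roll":-0.12},
    {"hand":0,"tx":0.05,"ty":0.008,"tz":0,"roll":-0.2},
    {"hand":0,"tx":0.065,"ty":0.008,"tz":0,"roll":-0.23},
    {"hand":0,"tx":0.075,"ty":0.009,"tz":0,"roll":-0.27},
    {"hand":0,"tx":0.083,"ty":0.009,"tz":0,"roll":-0.27},
    {"hand":0,"tx":0.083,"ty":0.009,"tz":0,"roll":-0.27}
  ]
}}

```text
time_s: 20.35
eef_pos: [0.6253, 0.0875, 0.004]
ee_rot: [-0.097, -3.133, 0.0]
force: [-9.7, 0.4, 3.7]
finger_gap: 0.0
grasp_force: 0.0
```

Emit:
{"api": "arm_command", "payload": {
  "series": [
    {"hand":0,"tx":0.005,"ty":0,"tz":0,"roll":0},
    {"hand":0,"tx":0.009,"ty":0,"tz":0,"roll":0},
    {"hand":0,"tx":0.009,"ty":0,"tz":0,"roll":0}
  ]
}}

```text
time_s: 20.65
eef_pos: [0.625, 0.0877, 0.0037]
ee_rot: [-0.096, -3.127, 0.0]
force: [-18.4, 1.2, 12.0]
finger_gap: 0.0
grasp_force: 0.0
```

It stalls at 18 N with the face near x=-13 mm, so it appears shut. Withdraw and verify.

Emit:
{"api": "arm_command", "payload": {
  "series": [
    {"hand":0,"tx":-0.05,"ty":0.003,"tz":0,"roll":0},
    {"hand":0,"tx":-0.12,"ty":0.007,"tz":0,"roll":0},
    {"hand":0,"tx":-0.2,"ty":0.01,"tz":0,"roll":0},
    {"hand":0,"tx":-0.2,"ty":0.01,"tz":0.12,"roll":0},
    {"hand":0,"tx":-0.2,"ty":0.01,"tz":0.24,"roll":0},
    {"hand":0,"tx":-0.2,"ty":0.01,"tz":0.36,"roll":0},
    {"hand":0,"tx":-0.25,"ty":0.12,"tz":0.48,"roll":0},
    {"hand":0,"tx":-0.3,"ty":0.24,"tz":0.5,"roll":0},
    {"hand":0,"tx":-0.3,"ty":0.36,"tz":0.5,"roll":0},
    {"hand":0,"tx":-0.3,"ty":0.46,"tz":0.5,"roll":0}
  ]
}}

```text
time_s: 21.65
eef_pos: [0.5131, 0.2688, 0.207]
ee_rot: [0.099, 3.137, 0.002]
force: [0.8, -0.6, 0.6]
finger_gap: -0.0004
grasp_force: 0.0
```

```bash
python3 - <<'E'
from door import *
s=read_state();print(s['time_s'],s['eef_pos'],s['force'])
for nm in('top','scene'):
    t,m=save(nm,nm+'12.png');im=cv2.cvtColor(t,cv2.COLOR_RGB2HSV)
    o=((im[...,0]>3)&(im[...,0]<20)&(im[...,1]>130)&(im[...,2]>80)).astype(np.uint8)
    for c in cv2.findContours(o,0,2)[0]:
        if 1<cv2.contourArea(c)<80:
            q=np.array(cv2.minAreaRect(c)[0]);w=onz(m,q,.06)[:2]-O
            if np.linalg.norm(w)<.28: print(nm,'orange',q.round(1),'box',(w@x).round(3),(w@y).round(3))
    # white door/box edge: scan along box -x direction at several y, at z=.068
    gr=cv2.cvtColor(t,cv2.COLOR_RGB2GRAY)
    for yy in(-.09,-.05,0,.05,.09):
        xs=np.arange(-.06,.04,.002);v=[gr[tuple(np.round(proj(m,np.append(O+a*x+yy*y,.068)))[::-1].astype(int))] for a in xs]
        print(nm,yy,[int(k) for k in v][::2])
E
```

```text
21.65 [0.51309979 0.26875469 0.20695613] [ 0.83316465 -0.56359324  0.61614998]
top orange [148.5 175.5] box -0.09 0.208
top orange [191. 156.] box -0.022 0.093
top -0.09 [117, 116, 119, 117, 121, 121, 121, 121, 106, 82, 73, 82, 112, 182, 186, 174, 181, 173, 171, 159, 129, 175, 187, 188, 188]
top -0.05 [118, 117, 118, 118, 121, 120, 119, 119, 106, 60, 44, 58, 146, 179, 186, 166, 180, 188, 186, 173, 125, 163, 183, 178, 160]
top 0 [120, 120, 117, 120, 119, 119, 121, 120, 105, 75, 48, 74, 128, 187, 178, 172, 188, 188, 189, 157, 114, 178, 188, 184, 152]
top 0.05 [121, 119, 122, 122, 121, 122, 121, 117, 106, 72, 72, 80, 156, 182, 173, 168, 182, 189, 184, 164, 126, 166, 187, 176, 158]
top 0.09 [121, 122, 122, 121, 122, 117, 74, 56, 69, 84, 87, 106, 147, 180, 172, 164, 183, 181, 176, 135, 128, 160, 189, 188, 188]
scene orange [324.  196.5] box -0.024 0.098
scene -0.09 [155, 156, 156, 156, 156, 155, 155, 155, 157, 155, 153, 147, 207, 237, 229, 182, 215, 193, 227, 177, 168, 237, 229, 228, 227]
scene -0.05 [156, 156, 156, 156, 156, 155, 154, 156, 154, 154, 149, 158, 207, 233, 218, 203, 230, 230, 233, 192, 169, 235, 233, 199, 171]
scene 0 [158, 156, 156, 157, 157, 155, 154, 155, 155, 155, 154, 157, 216, 230, 224, 217, 226, 226, 233, 161, 182, 232, 223, 196, 176]
scene 0.05 [158, 158, 158, 158, 158, 157, 158, 158, 158, 158, 156, 163, 205, 227, 222, 217, 225, 226, 223, 174, 183, 231, 230, 190, 178]
scene 0.09 [160, 159, 159, 157, 158, 158, 160, 160, 163, 151, 125, 148, 207, 229, 224, 234, 231, 240, 215, 158, 209, 232, 227, 228, 229]
```

In both views the door's outer edge sits at x≈-12 mm across its full width, so it's shut flush. The robot touches nothing, so I'm handing in.

```bash
python3 -c "
from plant import hand_in;print(hand_in())"
```

```text
the job is handed in; nothing more can be done
None
```

I handed the job in at about 22 s: the scraper is fully home in the steriliser, the door is shut flush (I inferred the catch from its position and an 18 N stall, not a click), and the arm touched nothing else.

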